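# Close the flask on the machine desk

### The arm

A 6-joint arm with a two-finger parallel gripper is mounted at the origin on the work surface. World frame = base frame: x ahead of the robot, y to its left, z up, the work surface at z = 0. Lengths are in m, angles in degrees, forces in N, time in s.
With the tool pointing down it reaches from about 0.25 to 0.8 m from the base axis. Payload 3.9 kg.
Tool frame: the origin (TCP) lies midway between the tips of the shut fingers; the grasp point (between the pads) lies pinch_z behind it (pinch_z is the distance from the TCP to the grasp point, in m); z points along the fingers, y is the line along which they close (so a half turn about z gives the same grasp; the last joint's range is limited). The gripper opens to 85 mm and grips with 20 to 120 N. Pads are 22 mm wide; open, the fingers measure 114 mm over their backs; the gripper's body (76 mm by 85 mm) begins 54 mm behind the grasp point. The pads swing forward as they close: fully open they stand 13 mm farther back than shut.
Start: joints at [-71.562, 14.897, -7.913, 67.191, 0, 90], TCP at [0.166, -0.498, 0.231] pointing down, gripper open.
Joint ranges: [-159.42, 159.42], [-47.68, 98.78], [-73.54, 78.23], [-108.79, 121.32], [-90, 84.71], [-180, 180]. Speed limits (degrees/s): [147.25, 147.25, 180, 180, 180, 180].

### API

Orientations are given as a 3x3 rotation matrix whose columns are the frame's x, y, z axes.
In Python, from plant import read_state, capture, camera_info, finish_job, spot_in, pinch_z gives the robot as it stands.
- The arm moves only by the tool carry_out, never from a script. Its argument "targets" is a list that holds one entry, the list of rows, each a list of 7 numbers: the gripper command: -1 is shut, 1 is fully open, values between are in proportion, then the shift along the tool's x, y, z in units of 40 mm (1.0 is 40 mm), then the turn, a rotation vector about the tool's x, y, z in units of 10 degrees (1.0 is 10 degrees). A call has 1 to 8 rows; each row is the pose to reach, as a shift and turn from the pose commanded when the call began, along the tool's axes at that moment; what a row does not reach only later rows make up. A row lasts 1/8 s, in which the tool goes at most 62.5 mm and 10.7 degrees, less where a joint would pass 70% of its speed; a pose out of reach is approached as far as the arm can. A call with a gripper value outside its range is refused whole. The fingers move at their own pace and stop on an object; "grip_force" is the grip in N (left out, the last holds). Time passes only in rows, so rows that repeat a pose let the fingers close. It gives the time, the measured TCP pose, the force and the opening at its end, in the units of the state.
- read_state(): the state, without advancing time (a new reading comes with each control period).
- capture(name): name is "scene" or "top" or "wrist"; returns the picture (420x560x3 uint8, red, green, blue); there is no depth.
- camera_info(name): a dict with "intrinsics" (3x3 intrinsics, pixels), "dist" ([k1, k2, p1, p2, k3] as OpenCV has them; the pictures are not rectified), "world_to_cam" (4x4, takes a point from world to camera coordinates); the wrist camera has in their place "tool_from_camera" (4x4, takes a point from camera to tool coordinates, whose origin is the TCP and whose axes are the flange's). Camera axes: x right, y up, looking along -z (the intrinsics and any distortion apply to the point x, -y, -z); pixel columns grow to the right and rows downward; lengths in m; the calibration is good to about 2 mm. A picture is of the moment at which its call begins: read the wrist's pose just before it. camera_info takes no time and is no camera call.
- finish_job(): hands the job in, once; it reports no verdict.
Trained networks look in the newest picture that a camera, given by its name, has taken for a name from the list of things; names that differ only in an ending like _2 or _b are one class to them, and where a whole thing is asked for, a point or a joint stands for the part that bears it (a point fixed in the world has none). Each returns a list of dicts, best first, with "score" (0 to 1); they miss things now and then, are a little off and sometimes report something else, mostly with a low value. They report only what shows in the picture. A call takes as long as a camera call. They do not tell look-alikes from the thing itself.
- spot_in(camera, label): "location" ([x, y, z] in m, in the coordinates of the camera as it stood for that picture, good to about 4 mm: the middle of the surface that is visible of it).
The state is a dict: "time_s": time; "joints": joint angles; "joint_velocities": joint speeds; "tau": joint torques, N m; "ee_pos": TCP position; "tcp_rot": TCP orientation; "ft_force": force on the tool from outside, world axes, zero at the start; "moment": the same for the moment, N m; "gripper_width": finger opening in m.
Only numpy, scipy, OpenCV 4.12 (cv2) and the standard library are available. Lean on these libraries where they do the work, as an engineer would, in place of code of your own. Each camera call takes 0.05 s, during which the arm holds its last target. There are 200 camera calls.

### The job

The wide-mouth steel flask on the machine desk stands open, and its black cap (the one with the upright grip bar) lies on the desk: put the cap on the mouth and screw it down fully home, then let go. Turn it backwards (anticlockwise from above) first until you feel the thread drop into place, then clockwise; keep it gentle, never forcing the cap against the flask, and leave the other things on the desk where they are.

Things in the scene. Friction and masses are not known exactly. Their poses are not given: they have to be found in the camera images.
- cap_center (a point): Centre, half-way up, of the loose flask cap: black plastic, round, 62 mm across, 49 mm tall over all, about 90 g, standing open side down on the desk. Its foot is 24.5 mm below this point. On top stands an upright grip bar, the place to take it: 44 mm long along this point's x, 14 mm wide along y, from 1.5 mm below to 24.5 mm above this point. z is up along the cap's axis.
- cap_foot (a point): Centre of the cap's open lower edge; axes as cap_center. The hollow is 55 mm across and 19 mm deep from here to the cap's inner top. Inside sit three lugs 120 degrees apart, the first at +x, each 6 mm wide, 3 mm tall, undersides 2 mm above the foot, reaching in to a circle 47 mm across.
- mouth (a point): Centre of the flask's open mouth, level with its steel rim, 125 mm above the desk; z up. The mouth's collar is 44 mm across, with three ridges of right-hand thread standing out to 52 mm across. Cap home: cap's inner top lies on the rim, the cap's foot 19 mm below this point, its centre 5.5 mm above it. Play of the cap on the thread: about 1.5 mm sideways, 2 mm up and down.
- thread (a point): Point on the flask's axis 5 mm below the rim, the level of the upper ends of the three ridges (3 mm thick, 8 mm apart, going down 3.8 mm per radian clockwise from above, upper ends 120 degrees apart). Where the ends lie round the axis differs each time and is NOT shown by any listed axes. Set down anywhere, the lugs rest on the ridges: foot 7 to 12 mm below the rim, or on the teeth (see gap).
- gap (a point): Point on the axis 13 mm below the rim: lug level when the thread has dropped in. A cap turned back (anticlockwise, at most 2.1 rad, climbing 3.8 mm/rad) runs off the ridge ends and can sink 6 to 8 mm, foot then 13 to 15 mm below the rim. On each ridge a tooth 3 mm tall, 3 mm wide, 0.66 rad before the next end, stops a forward turn outside the gap and a backward one inside it.
- seat (a point): Point on the axis 17 mm below the rim: level of the lugs' undersides when home. From the gap a clockwise turn leads under the next ridge and, followed down at 3.8 mm/rad, is home after 1.0 to 1.6 rad; it is then loose for another 0.5 rad and tightens after that: do not force it. A lug that starts on top of a tooth drops 3 mm off it when turned back: not yet the gap.
- flask: The fixed flask (teal, 90 mm across) with its bracket (plate 130 mm square screwed to the desk) and collar; none of it turns. Origin on the flask's axis at desk level.
- jar_lid: Bystander: plain black jar lid, 48 mm across, 16 mm tall, no bar; origin under its centre.
- tape_roll: Bystander: cardboard ring 68 mm across, 22 mm tall; origin under its centre.
- caliper: Bystander: steel caliper 200 mm long along x, lying flat; origin under its middle.
- phone: Bystander: black phone 150 x 74 x 8 mm; origin under its centre.
- pen_pot: Bystander: pot of pens 72 mm across, 150 mm tall; origin under its centre.
- bit_tray: Bystander: wooden tray 130 x 220 x 30 mm with tool bits; origin under its centre.
Not all that is in view belongs to the job. What is shaped like the part that bears cap_center but green or yellow is not meant.

How it is judged:
By the outcome, as a careful person would: the job done as asked, in the order asked, and still so for the second after the job is handed in, with the robot touching nothing.
It also fails if it takes over 61 s, if anything falls off the work surface, if the arm or the gripper's body presses on something with over 40 N, if the wrist force passes 120 N, or if a joint passes its speed limit or range.

## Working session

There is one attempt and no reset: what is moved stays moved. The work goes in short steps, Python scripts to look and compute and a tool call to move; the robot and the scene stay as the last step left them, time stands still between calls to the robot, and variables do not carry over. Pictures are saved under pics/ and viewed, on a budget of 10 in all, crops included, one or two more only if the job needs it, and the job is handed in when it is done.

Besides the shell and the picture viewer there is one more tool, called after ">>>" by a JSON object that holds its "fn" and its "kwargs". carry_out: Moves the arm, as the interface text tells. Its arguments: {"type":"object","properties":{"targets":{"type":"array"},"grip_force":{"type":"number"}},"required":["targets"]}

```bash
mkdir -p pics; ls; cat > h.py <<'E'
import numpy as np, cv2
from plant import *
def save(name,f,crop=None,s=1):
    im=capture(name); 
    if crop: a,b,c,d=crop; im=im[b:d,a:c]
    cv2.imwrite('pics/'+f,cv2.resize(im[:,:,::-1],None,fx=s,fy=s,interpolation=cv2.INTER_CUBIC))
    return im
def w2c(name):
    ci=camera_info(name)
    if name!='wrist': return np.array(ci['world_to_cam'])
    st=read_state(); T=np.eye(4); T[:3,:3]=st['tcp_rot']; T[:3,3]=st['ee_pos']
    return np.linalg.inv(T@np.array(ci['tool_from_camera']))
def pix(name,P,M=None):
    ci=camera_info(name); M=w2c(name) if M is None else M
    P=np.atleast_2d(P); c=(M[:3,:3]@P.T).T+M[:3,3]; c=c*[1,-1,-1]
    return cv2.projectPoints(c,np.zeros(3),np.zeros(3),np.array(ci['intrinsics']),np.array(ci['dist'],float))[0][:,0]
def ray(name,uv,z,M=None):
    ci=camera_info(name); M=w2c(name) if M is None else M
    n=cv2.undistortPoints(np.array(uv,float).reshape(-1,1,2),np.array(ci['intrinsics']),np.array(ci['dist'],float))[:,0]
    d=np.c_[n[:,0],-n[:,1],-np.ones(len(n))]@M[:3,:3]; o=-M[:3,:3].T@M[:3,3]
    return o+d*((z-o[2])/d[:,2])[:,None]
def find(name,lab):
    Mi=np.linalg.inv(w2c(name)); out=[]
    for r in spot_in(name,lab):
        p=Mi[:3,:3]@np.array(r['location'])+Mi[:3,3]; out.append((round(r['score'],2),p.round(4).tolist(),pix(name,p)[0].round().tolist()))
    return out
E
python3 - <<'E'
from h import *
a=save('scene','s0.png'); b=save('top','t0.png')
cv2.imwrite('pics/both0.png',cv2.resize(np.vstack([a,b])[:,:,::-1],None,fx=.71,fy=.71,interpolation=cv2.INTER_AREA))
for c in('scene','top'):
    for l in('cap_center','mouth','flask','jar_lid'): print(c,l,find(c,l))
s=read_state(); print(s['tcp_rot'],s['ee_pos'],pinch_z,s['time_s'],s['gripper_width'])
E
```

```text
pics
scene cap_center [(0.96, [0.4087, -0.1726, 0.0262], [169.0, 215.0]), (0.95, [0.5126, -0.1153, 0.0261], [203.0, 240.0]), (0.79, [0.6141, -0.1343, 0.027], [210.0, 277.0])]
scene mouth [(0.96, [0.5232, 0.1411, 0.0395], [301.0, 207.0])]
scene flask [(0.9, [0.5212, 0.136, 0.039], [299.0, 207.0])]
scene jar_lid [(0.59, [0.5193, 0.139, 0.0386], [299.0, 206.0]), (0.53, [0.4393, -0.263, 0.0145], [138.0, 239.0])]
top cap_center [(0.93, [0.5985, -0.1293, 0.0228], [357.0, 190.0]), (0.81, [0.5001, -0.1101, 0.0238], [350.0, 236.0]), (0.78, [0.3956, -0.1583, 0.0237], [375.0, 285.0])]
top mouth [(0.58, [0.4873, 0.1508, 0.0059], [228.0, 244.0])]
top flask [(0.72, [0.4868, 0.1524, 0.006], [227.0, 244.0])]
top jar_lid [(0.84, [0.4311, -0.2614, 0.0088], [421.0, 267.0]), (0.22, [0.488, 0.1516, 0.0052], [228.0, 244.0])]
[[ 9.48666927e-01  3.16276876e-01 -2.30626924e-06]
 [ 3.16276875e-01 -9.48666924e-01  7.02859148e-05]
 [ 2.00419282e-05 -6.74073424e-05 -9.99999998e-01]] [ 0.16604861 -0.4980162   0.23127184] 0.0187 0.5 0.08545326197703745
```

View pics/both0.png

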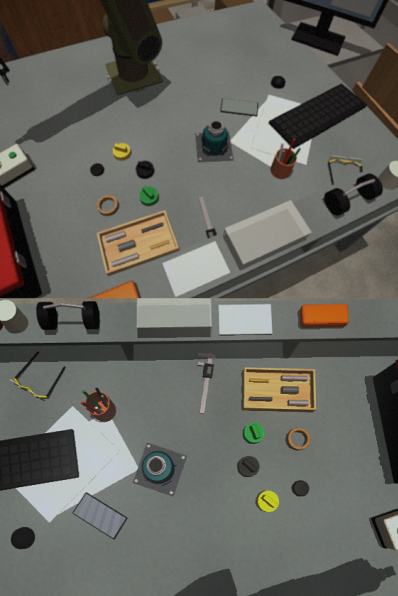

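The picture shows four candidates. By scene / top pixel they are the yellow cap (169,215 / 375,285), the black barred cap (203,240 / 350,236), the green cap (210,277 / 357,190) and the plain black jar lid (138,239 / 421,267). I choose the black barred one. The flask is at scene (301,200), top (225,238).

```bash
python3 - <<'E'
from h import *
a=save('top','t1.png'); b=save('scene','s1.png')
f=lambda im,x,y,r:cv2.resize(im[y-r:y+r,x-r:x+r],(390,390),interpolation=cv2.INTER_CUBIC)
cv2.imwrite('pics/crop1.png',np.hstack([f(a,350,236,26),f(a,226,236,45)])[:,:,::-1])
for n in ('top','scene'):
    M=w2c(n); print(n,(-M[:3,:3].T@M[:3,3]).round(3))
print(ray('top',[[350,236]],.03), ray('scene',[[203,240]],.03))
print(ray('top',[[228,244]],.0), ray('scene',[[301,207]],.06))
print(camera_info('wrist'))
E
```

```text
top [0.398 0.061 1.074]
scene [ 1.108 -0.207  0.981]
[[ 0.49859775 -0.10947926  0.03      ]] [[ 0.51462789 -0.11684119  0.03      ]]
[[0.48812028 0.15126074 0.        ]] [[0.53644092 0.13413814 0.06      ]]
{'intrinsics': array([[315.05497181,   0.        , 280.87362329],
       [  0.        , 315.05497181, 204.95653537],
       [  0.        ,   0.        ,   1.        ]]), 'dist': array([-0.06637512,  0.        ,  0.        ,  0.        ,  0.        ]), 'tool_from_camera': array([[-1.16009243e-03,  9.53193646e-01,  3.02358277e-01,
         7.69328042e-02],
       [ 9.99999156e-01,  1.28243179e-03, -2.06094533e-04,
         1.16565714e-03],
       [-5.84201867e-04,  3.02357783e-01, -9.53194329e-01,
        -1.42975926e-01],
       [ 0.00000000e+00,  0.00000000e+00,  0.00000000e+00,
         1.00000000e+00]])}
```

View pics/crop1.png

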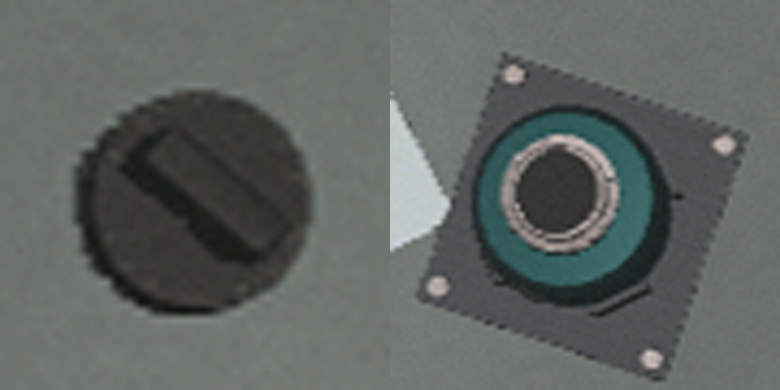

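The left crop (top camera) confirms a black round cap with an upright bar, running from about crop (160,140) to (280,240). The right crop shows the open mouth at (560,193), which is top pixel about (220,235).

```bash
python3 - <<'E'
from h import *
k=52/390; p=np.array([[324+220*k,210+190*k],[324+150*k,210+140*k],[324+275*k,210+240*k]])-.5
P=ray('top',p,.049); print(P, np.degrees(np.arctan2(*(P[2]-P[1])[[1,0]])))
print(ray('top',[[219.9,235.2]],.125))
im=save('wrist','w0.png'); print(find('wrist','cap_center'))
E
```

```text
[[ 0.49910902 -0.11235766  0.049     ]
 [ 0.51333549 -0.09350261  0.049     ]
 [ 0.48500619 -0.12698772  0.049     ]] -130.2321104849276
[[0.49483172 0.15630842 0.125     ]]
[]
```

```bash
cat >> h.py <<'E'
def goto(p,yaw):
    from scipy.spatial.transform import Rotation as R
    s=read_state(); T=np.array(s['tcp_rot']); a=np.radians(yaw); c,n=np.cos(a),np.sin(a)
    G=np.array([[c,n,0],[n,-c,0],[0,0,-1.]])
    r=R.from_matrix(T.T@G).as_rotvec(degrees=True)/10
    d=T.T@(np.array(p)-s['ee_pos'])/.04
    print('row',d.round(3).tolist(),r.round(3).tolist(),'j',np.round(s['joints'],1),'t',s['time_s'])
E
python3 -c "
from h import *
goto([.50,-.111,.16],50)"
```

```text
row [10.981, -6.539, 1.783] [0.0, 0.0, -3.156] j [-71.6  14.9  -7.9  67.2   0.   90. ] t 0.7
```

>>> {"fn": "carry_out", "kwargs": {"targets": [[[1,1.37,-0.82,0.22,0,0,-0.4],[1,2.74,-1.64,0.45,0,0,-0.8],[1,4.1,-2.45,0.67,0,0,-1.2],[1,5.5,-3.27,0.9,0,0,-1.6],[1,6.9,-4.1,1.1,0,0,-2.0],[1,8.2,-4.9,1.35,0,0,-2.4],[1,9.6,-5.7,1.55,0,0,-2.8],[1,10.98,-6.54,1.78,0,0,-3.16]]]}}

```text
time_s: 1.7
ee_pos: [0.4911, -0.1215, 0.1624]
tcp_rot: [[0.641, 0.768, 0.001], [0.768, -0.641, -0.001], [0.0, 0.001, -1.0]]
ft_force: [0.8, -0.8, 0.1]
gripper_width: 0.0852
```

```bash
python3 - <<'E'
from h import *
goto([.50,-.111,.16],50)
im=save('wrist','w1.png'); print(find('wrist','cap_center')); print(pix('wrist',[.5,-.111,.049]))
E
```

```text
row [0.345, 0.003, 0.06] [0.007, -0.002, 0.017] j [-13.9  15.3 -18.1  56.6  -0.  115.9] t 1.7
[(0.88, [0.6082, -0.1204, 0.0233], [383.0, 112.0]), (0.87, [0.4102, -0.1547, 0.0197], [240.0, 268.0]), (0.65, [0.5068, -0.1037, 0.027], [281.0, 171.0])]
[[280.20355806 187.95296986]]
```

View pics/w1.png

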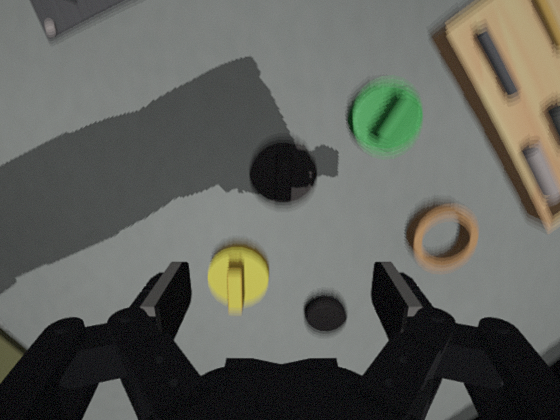

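The wrist view shows the black cap at (283,172), partly in the arm's shadow, with green at (386,117), yellow at (238,275) and the jar lid at (325,313). I brighten a crop to find the bar.

```bash
python3 - <<'E'
from h import *
im=save('wrist','w2.png',(235,125,335,215)); M=w2c('wrist')
g=np.clip((im/255.)**.45*1.5*255-40,0,255).astype(np.uint8)
cv2.imwrite('pics/c2.png',cv2.resize(g[:,:,::-1],None,fx=8,fy=6.6 and 8,interpolation=cv2.INTER_CUBIC)[:600])
print(im.reshape(-1,3).min(0)); np.save('M2.npy',M)
E
```

```text
[0 0 0]
```

View pics/c2.png

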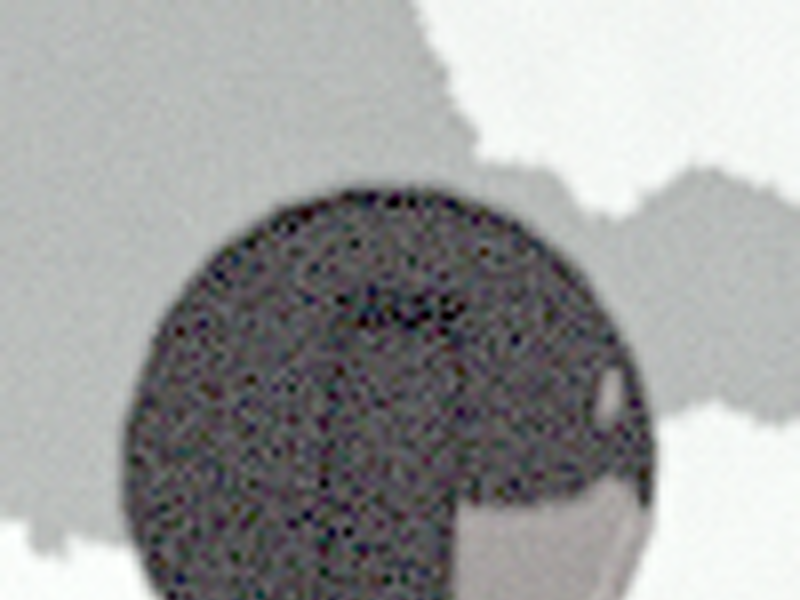

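```bash
python3 - <<'E'
from h import *
M=np.load('M2.npy'); s=read_state(); T=np.array(s['tcp_rot']);p0=s['ee_pos']
im=cv2.imread('pics/w1.png')
for n,uv,z in(('bar end top',[284,166],.049),('bar end base',[284,161.7],.023),('disc L',[250.7,184],.02),('disc R',[317,184],.02),('disc top',[284,150],.023),('barL',[275.5,185],.049),('barR',[292,185],.049)):
    P=ray('wrist',[uv],z,M)[0]; print(n,P.round(4),'tool',(T.T@(P-p0)*1e3).round(1))
c=np.array([.5,-.111])
for c in([.5,-.111],[.5055,-.1045],[.51,-.10]):
  a=np.radians(np.arange(0,360,1)); q=pix('wrist',np.c_[c[0]+.031*np.cos(a),c[1]+.031*np.sin(a),a*0+.0],M);q2=pix('wrist',np.c_[c[0]+.031*np.cos(a),c[1]+.031*np.sin(a),a*0+.023],M); q=np.r_[q,q2]
  print(c,q.min(0),q.max(0))
g=im.max(2); 
print('col284',g[140:225:3,283].tolist())
E
```

```text
bar end top [ 0.5119 -0.101   0.049 ] tool [ 28.7   3.4 112.8]
bar end base [ 0.5115 -0.1018  0.023 ] tool [ 27.8   3.7 138.8]
disc L [ 0.4741 -0.0985  0.02  ] tool [  6.4 -27.2 141.8]
disc R [ 0.5215 -0.1379  0.02  ] tool [  6.4  34.4 141.8]
disc top [ 0.5182 -0.0937  0.023 ] tool [ 38.3   3.6 138.8]
barL [ 0.4962 -0.1088  0.049 ] tool [ 12.7  -3.7 112.8]
barR [ 0.5068 -0.1176  0.049 ] tool [ 12.6  10.1 112.8]
[0.5, -0.111] [246.77843614 140.34099177] [314.63379523 209.53352803]
[0.5055, -0.1045] [246.56717722 131.2773498 ] [315.00726592 200.89034722]
[0.51, -0.1] [246.99665109 124.44526349] [315.87331271 194.35927175]
col284 [46, 23, 14, 20, 18, 13, 19, 17, 26, 24, 25, 24, 16, 22, 21, 19, 22, 20, 22, 23, 20, 80, 107, 122, 136, 136, 136, 138, 133]
```

```bash
python3 -c "
from h import *
goto([.498,-.117,.075],50)"
```

```text
row [0.187, 0.073, 2.17] [-0.002, 0.001, 0.033] j [-13.8  15.4 -18.   56.6   0.  115.8] t 1.85
```

>>> {"fn": "carry_out", "kwargs": {"targets": [[[1,0.09,0.04,0.8,0,0,0.03],[1,0.19,0.07,1.6,0,0,0.03],[1,0.19,0.07,2.17,0,0,0.03],[1,0.19,0.07,2.17,0,0,0.03],[1,0.19,0.07,2.17,0,0,0.03]]]}}

```text
time_s: 2.48
ee_pos: [0.4967, -0.1201, 0.0765]
tcp_rot: [[0.647, 0.762, 0.001], [0.762, -0.647, -0.0], [0.0, 0.001, -1.0]]
ft_force: [-0.3, 0.1, 0.5]
gripper_width: 0.085
```

```bash
python3 - <<'E'
from h import *
goto([.498,-.117,.075],50)
im=save('wrist','w3.png'); M=w2c('wrist'); np.save('M3.npy',M)
g=np.clip((im/255.)**.45*1.5*255-40,0,255).astype(np.uint8)
cv2.imwrite('pics/c3.png',cv2.resize(g[100:325,130:430,::-1],None,fx=2.6,fy=2.6,interpolation=cv2.INTER_CUBIC))
print(pix('wrist',[.498,-.117,.049],M))
E
```

```text
row [0.079, -0.025, 0.038] [0.006, -0.002, -0.034] j [-13.6  20.3 -25.1  44.5  -0.  116.8] t 2.475
[[277.12641334 236.41056661]]
```

View pics/c3.png

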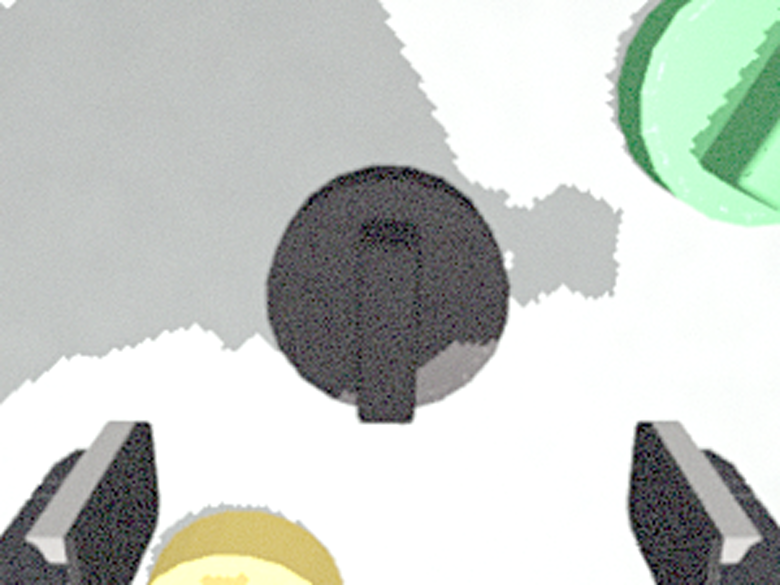

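```bash
python3 - <<'E'
from h import *
M=np.load('M3.npy'); s=read_state(); T=np.array(s['tcp_rot']);p0=s['ee_pos']
uv=np.array([[388,240],[387,422],[358,245],[418,245],[360,420],[414,420]])/2.6+[130,100]
P=ray('wrist',uv,.049,M); print(P.round(4)); print(((P-p0)@T*1e3).round(1))
c=P[:2].mean(0); print(c); 
a=np.radians(np.arange(360)); q=np.r_[[pix('wrist',np.c_[c[0]+.031*np.cos(a),c[1]+.031*np.sin(a),a*0+z],M) for z in(0,.023)]].reshape(-1,2)
print((q.min(0)-[130,100])*2.6,(q.max(0)-[130,100])*2.6)
goto([c[0],c[1],.026],50)
E
```

```text
[[ 0.5164 -0.0974  0.049 ]
 [ 0.4877 -0.1306  0.049 ]
 [ 0.5107 -0.094   0.049 ]
 [ 0.5206 -0.1024  0.049 ]
 [ 0.4833 -0.1261  0.049 ]
 [ 0.4928 -0.1343  0.049 ]]
[[ 29.6  -0.1  27.9]
 [-14.3  -0.4  27.8]
 [ 28.5  -6.6  27.8]
 [ 28.5   6.4  27.9]
 [-13.7  -6.7  27.8]
 [-13.8   5.9  27.8]]
[ 0.50204772 -0.11398325  0.049     ]
[266.03263707 159.79872524] [509.64007116 406.2331122 ]
row [0.191, -0.007, 1.271] [0.011, -0.005, -0.033] j [-13.6  20.3 -25.1  44.5  -0.  116.8] t 2.525
```

>>> {"fn": "carry_out", "kwargs": {"targets": [[[0,0.19,0,0,0,0,0],[0,0.19,0,0.3,0,0,0],[0,0.19,0,0.6,0,0,0],[0,0.19,0,0.8,0,0,0],[0,0.19,0,0.8,0,0,0]]]}}

```text
time_s: 3.15
ee_pos: [0.5004, -0.1131, 0.0424]
tcp_rot: [[0.646, 0.763, -0.003], [0.763, -0.646, 0.0], [-0.001, -0.002, -1.0]]
ft_force: [0.5, 1.1, -0.0]
gripper_width: 0.043
```

```bash
python3 - <<'E'
from h import *
print(read_state()['ee_pos'],read_state()['gripper_width']); goto([.502,-.114,.027],50)
E
```

```text
[ 0.50039126 -0.11309927  0.04237525] 0.04296186428379034
row [0.009, 0.046, 0.384] [-0.013, 0.007, -0.026] j [-12.7  22.9 -27.3  40.   -0.  117.5] t 3.15
```

>>> {"fn": "carry_out", "kwargs": {"targets": [[[0,0,0.04,0.2,0,0,0],[0,0,0.04,0.36,0,0,0],[-0.3,0,0.04,0.36,0,0,0],[-0.5,0,0.04,0.36,0,0,0],[-0.75,0,0.04,0.36,0,0,0],[-1,0,0.04,0.36,0,0,0],[-1,0,0.04,0.36,0,0,0],[-1,0,0.04,0.36,0,0,0]]], "grip_force": 50}}

```text
time_s: 4.15
ee_pos: [0.5031, -0.1144, 0.0295]
tcp_rot: [[0.646, 0.763, 0.001], [0.763, -0.646, -0.0], [0.0, 0.001, -1.0]]
ft_force: [-0.5, 0.4, 2.9]
gripper_width: 0.013
```

>>> {"fn": "carry_out", "kwargs": {"targets": [[[-1,0,0,-0.4,0,0,0],[-1,0,0,-1.0,0,0,0],[-1,0,0,-1.8,0,0,0],[-1,0,0,-2.6,0,0,0],[-1,0,0,-3.4,0,0,0],[-1,0,0,-4.2,0,0,0],[-1,0,0,-4.3,0,0,0],[-1,0,0,-4.3,0,0,0]]]}}

```text
time_s: 5.15
ee_pos: [0.5023, -0.1143, 0.2004]
tcp_rot: [[0.646, 0.763, -0.001], [0.763, -0.646, 0.0], [-0.0, -0.001, -1.0]]
ft_force: [0.0, -0.4, -0.3]
gripper_width: 0.0129
```

```bash
python3 - <<'E'
from h import *
s=read_state();print(s['ee_pos'],s['ft_force'],s['gripper_width']); 
goto([.492,.153,.20],50)
capture('top');capture('scene')
print(find('top','cap_center'))
print(find('scene','mouth'),find('top','mouth'))
im=cv2.imread('pics/s1.png'); 
print(pix('scene',[.494,.156,.125]),pix('top',[.494,.156,.125]))
f=lambda p,x,y,r:cv2.resize(cv2.imread(p)[y-r:y+r,x-r:x+r],(390,390),interpolation=cv2.INTER_CUBIC)
cv2.imwrite('pics/fl.png',np.hstack([f('pics/s1.png',302,195,35),f('pics/t1.png',222,236,24)]))
E
```

```text
[ 0.50229439 -0.11426587  0.20036374] [ 0.04047448 -0.39190921 -0.32131952] 0.012866543711403914
row [4.932, -4.515, 0.011] [-0.005, 0.003, -0.026] j [-12.8  14.9 -12.7  62.5  -0.  117.4] t 5.15
[(0.83, [0.6023, -0.1273, 0.0248], [356.0, 188.0]), (0.75, [0.5051, -0.0935, 0.1943], [356.0, 223.0]), (0.66, [0.3942, -0.1591, 0.0226], [375.0, 286.0])]
[(0.57, [0.5222, 0.1398, 0.0365], [300.0, 207.0])] []
[[303.39718903 175.4041352 ]] [[220.06025169 235.62800398]]
```

View pics/fl.png

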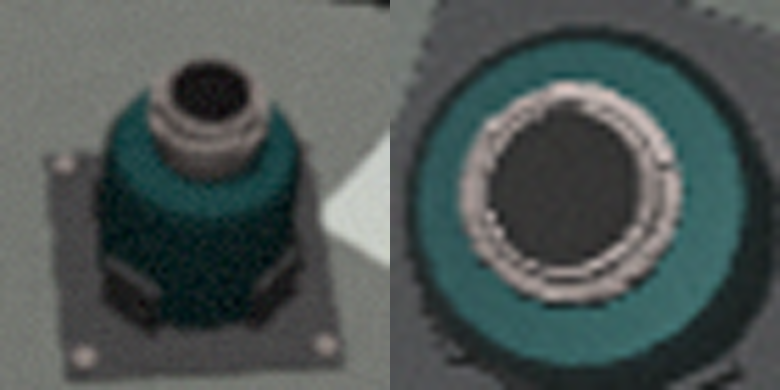

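```bash
python3 - <<'E'
from h import *
print(ray('top',[[219.0,234.5]],.125),ray('scene',[[304.4,176.0]],.125))
# plate corners from the top crop1 (screws)
k=90/390; q=np.array([[514,74],[724,145],[652,359],[437,287]],float); q=(q-[390,0])*k+[181,191]-.5
P=ray('top',q,.006); print(P.round(4),P.mean(0))
k=70/390; q=np.array([[64,164],[325,345],[84,357]],float)*k+[267,160]-.5
print(ray('scene',q,.006).round(4)); 
E
```

```text
[[0.49621141 0.15804132 0.125     ]] [[0.49661908 0.15743556 0.125     ]]
[[0.5679 0.1918 0.006 ]
 [0.5302 0.0864 0.006 ]
 [0.4243 0.1232 0.006 ]
 [0.4614 0.2297 0.006 ]] [0.49596361 0.15776025 0.006     ]
[[0.4248 0.1227 0.006 ]
 [0.5679 0.1911 0.006 ]
 [0.5307 0.0859 0.006 ]]
```

```bash
python3 - <<'E'
from h import *
goto([.4961,.1575,.195],50)
E
```

```text
row [5.089, -4.5, 0.126] [-0.013, 0.007, -0.026] j [-12.8  14.9 -12.7  62.5   0.  117.4] t 5.4
```

>>> {"fn": "carry_out", "kwargs": {"targets": [[[-1,0.6,-0.55,0,0,0,0],[-1,1.5,-1.3,0,0,0,0],[-1,2.4,-2.1,0,0,0,0],[-1,3.3,-2.9,0,0,0,0],[-1,4.1,-3.6,0,0,0,0],[-1,4.7,-4.2,0,0,0,0],[-1,5.09,-4.5,0.13,0,0,0],[-1,5.09,-4.5,0.13,0,0,0]]]}}

```text
time_s: 6.4
ee_pos: [0.4966, 0.1579, 0.1949]
tcp_rot: [[0.645, 0.764, -0.001], [0.764, -0.645, -0.001], [-0.002, -0.0, -1.0]]
ft_force: [-0.4, -0.6, -1.8]
gripper_width: 0.0131
```

```bash
python3 - <<'E'
from h import *
s=read_state();print(s['ee_pos'],s['ft_force'],s['moment'],s['gripper_width']); goto([.4961,.1575,.158],50)
a=save('top','t3.png'); b=save('wrist','w4.png')
g=np.clip((b/255.)**.45*1.5*255-40,0,255).astype(np.uint8)
f=lambda im,x,y,r:cv2.resize(im[y-r:y+r,x-r:x+r],(390,390),interpolation=cv2.INTER_CUBIC)
cv2.imwrite('pics/c4.png',np.hstack([f(a,222,225,45),cv2.resize(g[130:420,135:425],(390,390))])[:,:,::-1])
M=w2c('wrist');p=s['ee_pos'];T=np.array(s['tcp_rot'])
a=np.radians(np.arange(360));q=pix('wrist',np.array(p)+np.c_[.031*np.cos(a),.031*np.sin(a),a*0-.0065],M); print((q.min(0)-[135,130])*390/290,(q.max(0)-[135,130])*390/290)
E
```

```text
[0.49661267 0.15791638 0.1948714 ] [-0.35565562 -0.59660449 -1.80915926] [-0.005906   -0.01393932 -0.04080806] 0.013116689066903501
row [-0.015, -0.003, 0.922] [-0.003, 0.009, -0.016] j [ 17.7  15.6 -12.5  62.   -0.  147.8] t 6.4
[112.63816033  92.52004725] [270.75249931 235.33664668]
```

View pics/c4.png

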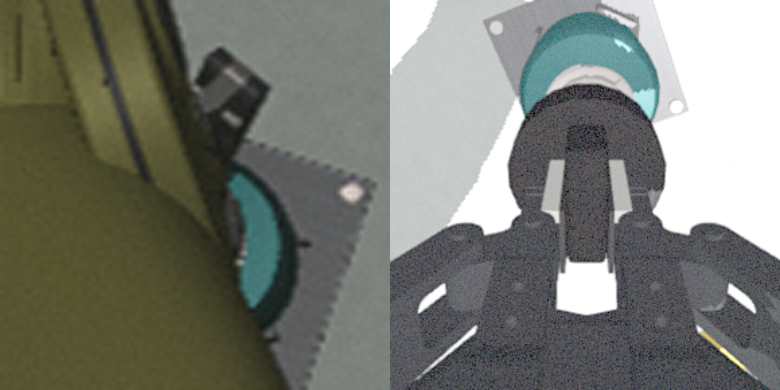

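```bash
python3 - <<'E'
from h import *
s=read_state();M=w2c('wrist');p=s['ee_pos']
a=np.radians(np.arange(360))
for z in(-.0065,-.0295):
    q=pix('wrist',np.array(p)+np.c_[.031*np.cos(a),.031*np.sin(a),a*0+z],M); print((q.min(0)-[135,130])*390/290,(q.max(0)-[135,130])*390/290)
T=np.array(s['tcp_rot'])
for x in(.022,-.022):
  for z in(.0195,-.0065): print(x,z,(pix('wrist',np.array(p)+T@[x,0,-z],M)-[135,130])*390/290)
E
```

```text
[114.94539119  95.41692879] [273.23601643 238.0336067 ]
[124.36894083  79.44670834] [264.30902551 208.12241104]
0.022 0.0195 [[193.50209923 146.42192969]]
0.022 -0.0065 [[193.91990555 118.36570855]]
-0.022 0.0195 [[193.91043979 261.27853038]]
-0.022 -0.0065 [[194.22986373 219.55586451]]
```

>>> {"fn": "carry_out", "kwargs": {"targets": [[[-1,0,0,0.3,0,0,0],[-1,0,0,0.6,0,0,0],[-1,0,0,0.85,0,0,0],[-1,0,0,1.0,0,0,0],[-1,0,0,1.05,0,0,0],[-1,0,0,1.1,0,0,0],[-1,0,0,1.1,0,0,0]]]}}

```text
time_s: 7.38
ee_pos: [0.4971, 0.1574, 0.1521]
tcp_rot: [[0.646, 0.763, 0.0], [0.763, -0.646, 0.0], [0.0, 0.0, -1.0]]
ft_force: [0.1, 0.3, -0.7]
gripper_width: 0.0128
```

>>> {"fn": "carry_out", "kwargs": {"targets": [[[-1,0,0,0.025,0,0,0],[-1,0,0,0.05,0,0,0],[-1,0,0,0.075,0,0,0],[-1,0,0,0.1,0,0,0],[-1,0,0,0.1,0,0,0]]]}}

```text
time_s: 8.0
ee_pos: [0.4969, 0.1573, 0.1479]
tcp_rot: [[0.646, 0.763, -0.0], [0.763, -0.646, -0.0], [-0.0, -0.0, -1.0]]
ft_force: [-0.0, -0.2, -0.3]
gripper_width: 0.0132
```

Foot is now 6.6 mm below the rim, with no contact yet.

>>> {"fn": "carry_out", "kwargs": {"targets": [[[-1,0,0,0.025,0,0,0],[-1,0,0,0.05,0,0,0],[-1,0,0,0.05,0,0,0]]]}}

```text
time_s: 8.38
ee_pos: [0.497, 0.1573, 0.1459]
tcp_rot: [[0.646, 0.763, -0.0], [0.763, -0.646, -0.0], [-0.0, 0.0, -1.0]]
ft_force: [-0.1, 0.1, -0.3]
gripper_width: 0.0129
```

>>> {"fn": "carry_out", "kwargs": {"targets": [[[-1,0,0,0.025,0,0,0],[-1,0,0,0.05,0,0,0],[-1,0,0,0.05,0,0,0]]]}}

```text
time_s: 8.75
ee_pos: [0.4971, 0.1574, 0.1448]
tcp_rot: [[0.646, 0.763, 0.001], [0.763, -0.646, 0.0], [0.001, 0.0, -1.0]]
ft_force: [-1.3, -0.8, 5.4]
gripper_width: 0.0128
```

>>> {"fn": "carry_out", "kwargs": {"targets": [[[-1,0,0,-0.008,0,0,-0.5],[-1,0,0,-0.017,0,0,-1.0],[-1,0,0,-0.025,0,0,-1.5],[-1,0,0,-0.033,0,0,-2.0],[-1,0,0,-0.033,0,0,-2.0]]]}}

```text
time_s: 9.38
ee_pos: [0.4969, 0.1573, 0.1452]
tcp_rot: [[0.347, 0.938, -0.0], [0.938, -0.347, -0.0], [-0.0, -0.0, -1.0]]
ft_force: [0.2, -0.2, -0.7]
gripper_width: 0.0127
```

>>> {"fn": "carry_out", "kwargs": {"targets": [[[-1,0,0,0.025,0,0,0],[-1,0,0,0.05,0,0,0],[-1,0,0,0.05,0,0,0]]]}}

```text
time_s: 9.75
ee_pos: [0.497, 0.1573, 0.1435]
tcp_rot: [[0.347, 0.938, 0.0], [0.938, -0.347, 0.0], [0.0, 0.0, -1.0]]
ft_force: [-0.3, -0.3, 1.0]
gripper_width: 0.0129
```

>>> {"fn": "carry_out", "kwargs": {"targets": [[[-1,0,0,0.025,0,0,0],[-1,0,0,0.05,0,0,0],[-1,0,0,0.05,0,0,0]]]}}

```text
time_s: 10.12
ee_pos: [0.4971, 0.1574, 0.1431]
tcp_rot: [[0.347, 0.938, 0.001], [0.938, -0.347, 0.0], [0.001, 0.001, -1.0]]
ft_force: [-4.6, -1.1, 11.8]
gripper_width: 0.0131
```

>>> {"fn": "carry_out", "kwargs": {"targets": [[[-1,0,0,-0.012,0,0,0],[-1,0,0,-0.02,0,0,-0.5],[-1,0,0,-0.028,0,0,-1.0],[-1,0,0,-0.036,0,0,-1.5],[-1,0,0,-0.045,0,0,-2.0],[-1,0,0,-0.045,0,0,-2.0]]]}}

```text
time_s: 10.88
ee_pos: [0.4981, 0.1574, 0.1446]
tcp_rot: [[0.004, 1.0, 0.003], [1.0, -0.004, 0.0], [0.0, 0.003, -1.0]]
ft_force: [-0.7, -0.4, 8.3]
gripper_width: 0.0127
```

>>> {"fn": "carry_out", "kwargs": {"targets": [[[-1,0,0,-0.012,0,0,-0.5],[-1,0,0,-0.021,0,0,-1.0],[-1,0,0,-0.03,0,0,-1.5],[-1,0,0,-0.038,0,0,-2.0],[-1,0,0,-0.038,0,0,-2.0]]]}}

```text
time_s: 11.5
ee_pos: [0.4981, 0.1574, 0.146]
tcp_rot: [[-0.338, 0.941, 0.003], [0.941, 0.338, 0.0], [-0.001, 0.003, -1.0]]
ft_force: [0.2, -0.9, 7.3]
gripper_width: 0.013
```

>>> {"fn": "carry_out", "kwargs": {"targets": [[[-1,0,0,-0.01,0,0,-0.5],[-1,0,0,-0.018,0,0,-1.0],[-1,0,0,-0.027,0,0,-1.5],[-1,0,0,-0.035,0,0,-2.0],[-1,0,0,-0.035,0,0,-2.0]]]}}

```text
time_s: 12.12
ee_pos: [0.4979, 0.1575, 0.1472]
tcp_rot: [[-0.64, 0.769, 0.002], [0.769, 0.64, 0.0], [-0.001, 0.002, -1.0]]
ft_force: [-1.5, 0.1, 6.4]
gripper_width: 0.013
```

>>> {"fn": "carry_out", "kwargs": {"targets": [[[-1,0,0,-0.008,0,0,-0.5],[-1,0,0,-0.012,0,0,-1.0],[-1,0,0,-0.014,0,0,-1.5],[-1,0,0,-0.014,0,0,-1.5]]]}}

```text
time_s: 12.62
ee_pos: [0.4969, 0.1573, 0.1463]
tcp_rot: [[-0.816, 0.578, -0.0], [0.578, 0.816, -0.0], [0.0, -0.0, -1.0]]
ft_force: [-0.2, 0.3, -1.0]
gripper_width: 0.0126
```

>>> {"fn": "carry_out", "kwargs": {"targets": [[[-1,0,0,0,0,0,-0.4],[-1,0,0,0.03,0,0,-0.4],[-1,0,0,0.06,0,0,-0.4],[-1,0,0,0.09,0,0,-0.4],[-1,0,0,0.09,0,0,-0.4]]]}}

```text
time_s: 13.25
ee_pos: [0.4968, 0.1573, 0.1428]
tcp_rot: [[-0.855, 0.519, -0.0], [0.519, 0.855, -0.0], [0.0, -0.0, -1.0]]
ft_force: [-0.1, -0.6, -1.7]
gripper_width: 0.0127
```

Foot is 11.7 mm below the rim, still free. Going down further.

>>> {"fn": "carry_out", "kwargs": {"targets": [[[-1,0,0,0.025,0,0,0],[-1,0,0,0.05,0,0,0],[-1,0,0,0.05,0,0,0]]]}}

```text
time_s: 13.62
ee_pos: [0.497, 0.1573, 0.141]
tcp_rot: [[-0.855, 0.519, 0.0], [0.519, 0.855, 0.0], [-0.0, 0.0, -1.0]]
ft_force: [-0.0, 0.7, -1.2]
gripper_width: 0.0127
```

>>> {"fn": "carry_out", "kwargs": {"targets": [[[-1,0,0,0.025,0,0,0],[-1,0,0,0.05,0,0,0],[-1,0,0,0.05,0,0,0]]]}}

```text
time_s: 14.0
ee_pos: [0.4971, 0.1574, 0.1405]
tcp_rot: [[-0.855, 0.519, 0.001], [0.519, 0.855, 0.0], [-0.001, 0.001, -1.0]]
ft_force: [-3.2, -0.5, 8.9]
gripper_width: 0.0132
```

>>> {"fn": "carry_out", "kwargs": {"targets": [[[-1,0,0,-0.015,0,0,0],[-1,0,0,-0.007,0,0,0.5],[-1,0,0,0.002,0,0,1.0],[-1,0,0,0.01,0,0,1.5],[-1,0,0,0.018,0,0,2.0],[-1,0,0,0.018,0,0,2.0]]]}}

```text
time_s: 14.75
ee_pos: [0.4983, 0.1575, 0.1393]
tcp_rot: [[-0.626, 0.779, 0.003], [0.78, 0.626, 0.0], [-0.002, 0.003, -1.0]]
ft_force: [1.3, -0.2, 5.2]
gripper_width: 0.0131
```

```bash
python3 -c "
from h import *
s=read_state();print(s['moment'],s['ft_force'],np.round(s['joints'],1))"
```

```text
[-0.23645572 -0.24871772 -0.00931509] [ 1.33230902 -0.20690267  5.22138435] [ 17.6  17.8 -18.2  53.8  -0.   68.8]
```

>>> {"fn": "carry_out", "kwargs": {"targets": [[[-1,0,0,0.005,0,0,0.5],[-1,0,0,0.013,0,0,1.0],[-1,0,0,0.022,0,0,1.5],[-1,0,0,0.03,0,0,2.0],[-1,0,0,0.03,0,0,2.0]]]}}

```text
time_s: 15.38
ee_pos: [0.498, 0.1576, 0.1379]
tcp_rot: [[-0.323, 0.947, 0.002], [0.947, 0.323, 0.001], [-0.0, 0.003, -1.0]]
ft_force: [0.9, -0.6, 5.3]
gripper_width: 0.013
```

>>> {"fn": "carry_out", "kwargs": {"targets": [[[-1,0,0,0.007,0,0,0.5],[-1,0,0,0.015,0,0,1.0],[-1,0,0,0.023,0,0,1.5],[-1,0,0,0.031,0,0,2.0],[-1,0,0,0.031,0,0,2.0]]]}}

```text
time_s: 16.0
ee_pos: [0.498, 0.1577, 0.1366]
tcp_rot: [[0.02, 1.0, 0.002], [1.0, -0.02, 0.001], [0.001, 0.002, -1.0]]
ft_force: [0.3, 0.2, 5.4]
gripper_width: 0.0129
```

```bash
python3 -c "
from h import *
s=read_state();print(s['moment'],s['ft_force'],np.round(s['joints'],1))"
```

```text
[-0.06327603 -0.28893674 -0.0702441 ] [0.31647809 0.21950077 5.43972556] [ 17.6  17.9 -18.4  53.5  -0.  108.7]
```

>>> {"fn": "carry_out", "kwargs": {"targets": [[[-1,0,0,0.007,0,0,0.5],[-1,0,0,0.014,0,0,1.0],[-1,0,0,0.021,0,0,1.5],[-1,0,0,0.027,0,0,2.0],[-1,0,0,0.027,0,0,2.0]]]}}

```text
time_s: 16.62
ee_pos: [0.4978, 0.1576, 0.1354]
tcp_rot: [[0.36, 0.933, 0.002], [0.933, -0.36, 0.001], [0.001, 0.001, -1.0]]
ft_force: [1.9, -0.5, 5.8]
gripper_width: 0.0126
```

```bash
python3 -c "
from h import *
s=read_state();print(s['moment'],s['ft_force'],np.round(s['joints'],1))"
```

```text
[-0.02903272 -0.09837643 -0.0421266 ] [ 1.89914367 -0.4537053   5.83516583] [ 17.6  18.  -18.5  53.4   0.  128.7]
```

>>> {"fn": "carry_out", "kwargs": {"targets": [[[-1,0,0,0.006,0,0,0.5],[-1,0,0,0.012,0,0,1.0],[-1,0,0,0.015,0,0,1.5],[-1,0,0,0.015,0,0,1.5]]]}}

```text
time_s: 17.12
ee_pos: [0.498, 0.1577, 0.1354]
tcp_rot: [[0.59, 0.808, 0.003], [0.808, -0.59, 0.001], [0.002, 0.001, -1.0]]
ft_force: [0.3, -0.6, 8.7]
gripper_width: 0.0128
```

```bash
python3 -c "
from h import *
s=read_state();print(s['moment'],s['ft_force'],np.round(s['joints'],1))"
```

```text
[-0.08448352  0.02896879 -0.070461  ] [ 0.28983108 -0.60572237  8.7031302 ] [ 17.6  18.  -18.6  53.3   0.  143.7]
```

z has stopped at .1354 and the force is up, so the cap is on the rim. I'll turn a little further clockwise, watching the torque.

>>> {"fn": "carry_out", "kwargs": {"targets": [[[-1,0,0,-0.005,0,0,0.4],[-1,0,0,-0.01,0,0,0.8],[-1,0,0,-0.01,0,0,1.0],[-1,0,0,-0.01,0,0,1.0]]]}}

```text
time_s: 17.62
ee_pos: [0.4977, 0.1576, 0.1354]
tcp_rot: [[0.721, 0.693, 0.002], [0.693, -0.721, 0.001], [0.002, 0.001, -1.0]]
ft_force: [0.3, -0.8, 7.8]
gripper_width: 0.0126
```

```bash
python3 -c "
from h import *
s=read_state();print(s['moment'],s['ft_force'],np.round(s['joints'],1))"
```

```text
[-0.07050274 -0.01227117 -0.03712966] [ 0.34966838 -0.80389579  7.78242085] [ 17.6  18.  -18.5  53.4   0.  153.7]
```

>>> {"fn": "carry_out", "kwargs": {"targets": [[[-1,0,0,-0.02,0,0,0],[-0.6,0,0,-0.02,0,0,0],[-0.3,0,0,-0.02,0,0,0],[0,0,0,-0.02,0,0,0],[0,0,0,-0.02,0,0,0],[0,0,0,-0.3,0,0,0],[0,0,0,-0.7,0,0,0],[0,0,0,-1.2,0,0,0]]]}}

```text
time_s: 18.62
ee_pos: [0.4969, 0.1573, 0.1835]
tcp_rot: [[0.722, 0.691, -0.0], [0.691, -0.722, 0.0], [-0.0, -0.0, -1.0]]
ft_force: [0.3, -0.1, 0.7]
gripper_width: 0.0432
```

>>> {"fn": "carry_out", "kwargs": {"targets": [[[0,0,0,-0.3,0,0,0],[0,-0.6,0,-0.8,0,0,0],[0,-1.2,0,-1.2,0,0,0],[0,-1.8,0,-1.2,0,0,0],[0,-1.8,0,-1.2,0,0,0],[0,-1.8,0,-1.2,0,0,0]]]}}

```text
time_s: 19.38
ee_pos: [0.4456, 0.1079, 0.2307]
tcp_rot: [[0.723, 0.691, 0.001], [0.691, -0.723, 0.0], [0.001, 0.0, -1.0]]
ft_force: [-0.1, -0.5, -0.6]
gripper_width: 0.0425
```

```bash
python3 - <<'E'
from h import *
b=save('wrist','w5.png');M=w2c('wrist'); np.save('M5.npy',M); a=save('scene','s5.png')
g=lambda b:np.clip((b/255.)**.6*1.4*255-20,0,255).astype(np.uint8)
cv2.imwrite('pics/c5.png',np.hstack([cv2.resize(g(a)[150:230,262:342],(390,390),interpolation=cv2.INTER_CUBIC),cv2.resize(g(b),(400,390))])[:,:,::-1])
s=read_state();print(s['ee_pos'],s['ft_force'],s['time_s'],s['gripper_width'])
c=np.array([.497,.1575])
for z in(.129,.155): print(z,pix('wrist',[*c,z],M)*[400/560,390/420]+[390,0],(pix('scene',[*c,z])-[262,150])*390/80)
a=np.radians(np.arange(360))
for z in(.106,.129):
  q=(pix('scene',np.c_[c[0]+.031*np.cos(a),c[1]+.031*np.sin(a),a*0+z])-[262,150])*390/80; print(z,q.min(0),q.max(0))
E
```

```text
[0.44562276 0.1080529  0.23043184] [ 1.42242203 -0.20292787  0.25353166] 19.475 0.042834333047664076
0.129 [[589.43070552 104.7654769 ]] [[207.74047488 122.11211548]]
0.155 [[589.29598067 105.52890615]] [[211.66016155  87.90781859]]
0.106 [142.8424097  104.02293477] [265.91474508 200.14020656]
0.129 [145.15225935  74.52392966] [270.30427311 171.29752088]
```

View pics/c5.png

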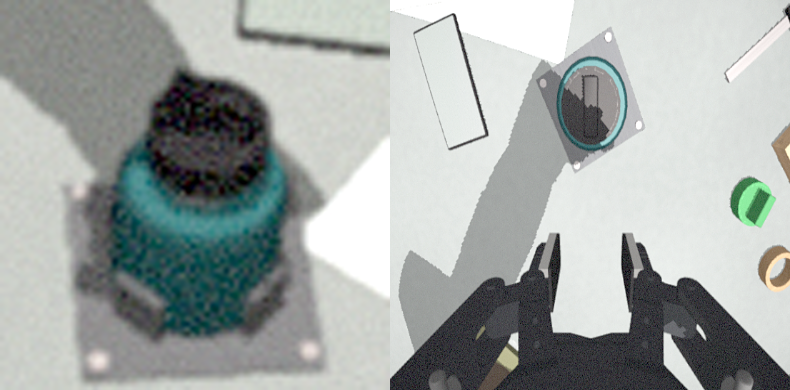

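The cap sits level and centred on the mouth. In the scene crop it spans u 148–270 with its foot at v≈202; the prediction for home is 143–270 and 200. The bystanders in view are undisturbed and the gripper is clear.

```bash
python3 -c "
from plant import *
print(finish_job())"
```

```text
the job is handed in; nothing more can be done
None
```

The cap is screwed home on the flask and released, and the job was handed in at about 19.5 s of the 61 s limit. `finish_job()` gives no verdict, so I only have my own checks to go on.

**What I did**
- I picked the black cap with the bar over the green cap, the yellow cap and the plain jar lid, and took it by the bar at 50 N.
- I set it on the thread with the foot 9.7 mm below the rim, on a tooth, then turned it anticlockwise about 100° in all.
- It first dropped about 3 mm off the tooth. It then climbed along the ridge and dropped again at the ridge end, sinking into the gap with the foot 14 mm below the rim.
- I then turned it clockwise about 105°, following it down until the height stopped changing, and opened the gripper.

**Last checks**
- **Depth:** the foot was about 19.1 mm below the rim, against 19 mm for fully home. The height did not change over the last 25° of turning, and the torque stayed under 0.1 N m, so it was not forced.
- **Forces:** the highest vertical force I read was about 12 N. Forces are only reported at the end of each move, so I did not see any brief peaks between readings.
- **Pictures:** after release the cap looks level and centred, with its lower edge within about 1 mm of the predicted place. The gripper was clear, and the other things in view looked undisturbed.

**Disagreement and gap:** the network's raw positions differed by up to 16 mm between cameras for the cap and more for the flask, so I measured from the pictures instead. The wrist camera looked about 1.6 mm off sideways, which the grip took up. I did not test the cap by pulling up on it.

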